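Index the turntable on to its next hole

TASK

The small indexing turntable carries a blank flange in a nest. Pull up its spring plunger knob, swing the table counter-clockwise (seen from above) to the next hole of the index ring, about an eighth of a turn on, and let the plunger go so that its pin drops fully home in that hole and locks the table. Do not force the table against the pin: feel gently for the hole, keep the flange in its nest, leave the other things on the bench alone, and leave the knob free.

Things in the scene. Friction and masses are not known exactly. Their poses are not given: they have to be found in the camera images.
- index_base: Fixed round base of the turntable, 212 mm across: dark foot and, on it, a steel index ring whose flat face is 30 mm above the bench. Origin at the bench on the turning axis, z up. The ring has 11 mm wide holes for the plunger's pin, 85 mm from the axis. The hole to reach is in a bright adjustable segment set into the ring, flush with it.
- start_hole (a point): Mouth of the hole in which the pin starts, on the ring's face. The next hole counter-clockwise, the one wanted, lies 0.785 rad further on, but up to 0.15 rad (13 mm along the arc) sooner or later, as its segment was clamped by hand: differently every time and not reported. Wrong holes lie 1.57 rad past the start and 0.785 rad the other way.
- table_axis (a point): Point on the vertical turning axis at the table's upper face, 48 mm above the bench; the table disc is 140 mm across, with a lug 30 mm wide that reaches out to 104 mm from the axis and carries the plunger. Around it: a pump box fills the bench right of y = -0.06 from x = 0.35 on, 0.27 m tall, and a hose crosses in front of the turntable 0.55 m above the bench (x 0.28 to 0.42); wrist and forearm pass below it.
- table (a joint): Angle of the turntable in rad: 0 in the starting hole, grows counter-clockwise seen from above. Turns freely with slight drag (0.06 N m); pushed at the knob with the pin riding on the ring it needs about 2 N.
- plunger (a joint): Lift of the spring plunger in m: 0 fully down, pin 8 mm deep in a hole; 0.007 to 0.008 pin riding on the ring's face; above 0.0085 clear of it; 0.014 top stop. Lifting takes about 5 to 8 N; let go, it springs down. Turned slowly with the pin riding (25 mm/s at the knob or less), the pin falls into a hole by itself, if the knob is free to drop.
- knob (a point): Centre of the plunger's knob: black upright ribbed cylinder 24 mm across and 26 mm tall, 85 mm from the axis, its centre 79 mm above the bench when fully down. Below it a barrel 17 mm across and 18 mm tall stands on the lug, whose top is 48 mm above the bench. Moves with table and plunger.
- lock_pin: The plunger's steel pin with a round nose, 9 mm across, below the lug, on the knob's axis; origin on that axis at the height of the lug's top face (48 mm) when fully down. More than 30 N of contact force on it counts as forcing it.
- flange: Loose blank flange, steel disc 40 mm across and 8 mm tall, lying in a nest (rim 45 mm inside, 5 mm high) on the table, opposite to the knob. Origin at the centre of its underside.
- nest (a point): Centre of the nest's floor, on the table's upper face, 36 mm from the turning axis, opposite to the knob; turns with the table.
- hex_tool: Bystander: small hex key lying on the bench, 24x78x6 mm.
- small_clamp: Bystander: small cast ring clamp with wing nut, 51x33x10 mm.
- seal: Bystander: small centring ring with black seal, 29 mm across, 8 mm tall.
- driver: Bystander: screwdriver with black handle, 156x22x19 mm.
- pincers: Bystander: steel tweezers, 118x11x10 mm.
Things that resemble listed ones, but are neither listed nor needed, are in the scene too. Leave any purple look-alike of the flange alone.

How it is judged:
On the way, in this order (a step that is already met when the one before it is completed fails the run):
1. the plunger is pulled up clear of the starting hole (value of joint plunger above 0.0075 m), for 0.1 s.
2. the table is turned counter-clockwise out of the starting hole with the pin out (value of joint table between 0.25 and 1.2 rad and value of joint plunger above 0.0065 m), for 0.1 s.
3. the pin has dropped home in the next hole (value of joint table between 0.58 and 0.99 rad and value of joint plunger below 0.0015 m), for 0.2 s.
At the end, for the whole second after the job is handed in: The table stands locked and still in the next hole counter-clockwise (0.58 to 0.99 rad from the start), the plunger within 1.5 mm of fully down, and the flange lies flat in its nest within 6 mm of its centre (all of step 3 and angular speed of lock_pin below 0.05 rad/s and horizontal distance between flange and nest below 0.006 m and z of flange in the frame of nest below 0.003 m and angle between flange's own z axis and vertical below 0.1 rad); the robot touches nothing.
It fails at once if the pin is forced (over 30 N on it) (contact force between lock_pin and anything else above 30 N).
It fails at once if the flange leaves its nest (horizontal distance between flange and nest above 0.012 m).
It fails at once if a bystander is pushed more than 20 mm (distance of any of hex_tool, small_clamp, seal, driver, pincers from where it was at the start of the episode above 0.02 m).
It also fails if it takes over 45 s, if anything falls off the work surface, if the arm or the gripper's body presses on something with over 40 N, if the wrist force passes 120 N, or if a joint passes its speed limit or range.

ROBOT

A 6-joint arm with a two-finger parallel gripper is mounted at the origin on a cart in front of the work surface, level with it; the furniture and walls round the work are solid. World frame = base frame: x ahead of the robot, y to its left, z up, the work surface at z = 0. Lengths are in m, angles in rad, forces in N, time in s.
With the tool pointing down it reaches from about 0.375 to 0.975 m from the base axis. Payload 3.8 kg.
Tool frame: the origin (TCP) lies at the very end of the fingers, on their centre line; the grasp point (between the pads) lies 19 mm behind it; z points along the fingers, y is the direction in which the jaws open and shut (so a half turn about z gives the same grasp; the last joint's range is limited). The gripper opens to 85 mm and grips with 20 to 120 N. Pads are 22 mm wide; open, the fingers measure 114 mm over their backs; the gripper's body (76 mm by 85 mm) begins 54 mm behind the grasp point. The pads swing forward as they close: fully open they stand 13 mm farther back than shut.
Start: joints at [-1.306, 0.264, 1.604, -0, 1.274, -0.037], TCP at [0.201, -0.644, 0.231] pointing down, gripper open.
Joint ranges: [-2.63, 2.63], [-0.94, 2.18], [0.31, 2.57], [-1.31, 4.45], [0, 2.66], [-2.55, 2.55]. Speed limits (rad/s): [2.57, 2.57, 3.14, 3.14, 3.14, 3.14].

INTERFACE

Orientations are given as a rotation vector (axis times angle).
In Python, from workcell import bot, viewer, finish_job gives the robot as it stands.
- The arm moves only by the tool servo_tool, never from a script. Its argument "plan" is a list that holds one entry, the list of rows, each a list of 6 numbers: the shift along the tool's x, y, z in cm, then the turn, a rotation vector about the tool's x, y, z in degrees. A call has 1 to 20 rows; each row is the pose to reach, as a shift and turn from the pose measured when the call began, along the tool's axes at that moment; what a row does not reach only later rows make up. A row lasts 1/12 s, in which the tool goes at most 41.7 mm and 7.16 degrees, less where a joint would pass 70% of its speed; a pose out of reach is approached as far as the arm can. A call with a gripper value outside its range is refused whole. "claw" is the finger opening in cm, from 0 to 8.54, set as the call begins (left out, the last holds). The fingers move at their own pace and stop on an object; "grip_force" is the grip in N (left out, the last holds). Time passes only in rows, so rows that repeat a pose let the fingers close. It gives the time, the measured TCP pose, the force and the opening at its end, in the units of the state.
- bot.read_state(): the state, without advancing time (a new reading comes with each control period).
- viewer.read_camera(name): name is "scene" or "top"; returns a dict with "color" (384x512x3 uint8, red, green, blue), "fx", "fy", "cx", "cy" (pixels), "eye" and "rotation" of the camera in the world. Camera axes: x right, y down, z forward; pixel columns grow to the right and rows downward; lengths in m; the calibration is good to about 2 mm. A picture is of the moment at which its call begins. There is no depth.
- finish_job(): hands the job in, once; it reports no verdict.
The state is a dict: "time": time; "q": joint angles; "joint_vel": joint speeds; "joint_torque": joint torques, N m; "tool_pos": TCP position; "tcp_rot": TCP orientation; "wrist_force": force on the tool from outside, world axes, zero at the start; "torque": the same for the moment, N m; "width": opening from 0.0 (shut) to 1.0 (fully open).
Only numpy, scipy, OpenCV 4.12 (cv2) and the standard library are available. Lean on these libraries where they do the work, as an engineer would, in place of code of your own. Each camera call takes 0.05 s, during which the arm holds its last target.

## Working session

There is one attempt and no reset: what is moved stays moved. The work goes in short steps, Python scripts to look and compute and a tool call to move; the robot and the scene stay as the last step left them, time stands still between calls to the robot, and variables do not carry over. Pictures are saved under pics/ and viewed, and the job is handed in when it is done.

Besides the shell and the picture viewer there is one more tool, called as name(argument=value, ...) on one line, values as JSON. servo_tool: Moves the arm, as the interface text tells. Its arguments: {"type":"object","properties":{"plan":{"type":"array"},"claw":{"type":"number"},"grip_force":{"type":"number"}},"required":["plan"]}

```bash
mkdir -p pics; ls; python3 - <<'E'
from workcell import bot, viewer
import cv2
for n in("scene","top"):
    c=viewer.read_camera(n); cv2.imwrite(f"pics/{n}0.png",cv2.resize(c["color"][:,:,::-1],(800,600),interpolation=cv2.INTER_CUBIC))
    print(n,c["fx"],c["fy"],c["cx"],c["cy"],c["eye"],c["rotation"])
print(bot.read_state())
E
```

```text
pics
scene 453.18925459087876 453.18925459087876 249.25442334407984 183.5225381795327 [0.01232905 0.77077542 0.77282354] [-0.96859857  2.46954782 -1.06556044]
top 489.44723990329675 489.44723990329675 251.2565542568997 194.49054240732727 [0.3208302  0.22856983 1.04145706] [-2.12981831  2.13073348 -0.23731888]
{'time': 0.1, 'q': array([-1.30588102e+00,  2.64710526e-01,  1.60526381e+00,  6.15913358e-06,
        1.27370427e+00, -3.68915852e-02]), 'joint_vel': array([-0.00074464, -0.00211111, -0.00377364,  0.00032342,  0.00069191,
        0.00085546]), 'joint_torque': array([ 7.86864694e-04, -5.16704071e+01, -3.68591094e+01, -1.86478178e-05,
        6.31936913e-03, -3.78424306e-05]), 'tool_pos': array([ 0.20046986, -0.64383741,  0.23005024]), 'tcp_rot': array([-3.10384142e+00, -4.71965482e-01,  3.63336252e-04]), 'wrist_force': array([ 0.37724797, -0.10911959, -0.24052609]), 'torque': array([-0.01179464,  0.00918055,  0.01568907]), 'width': 1.005419234024115}
```

View pics/scene0.png

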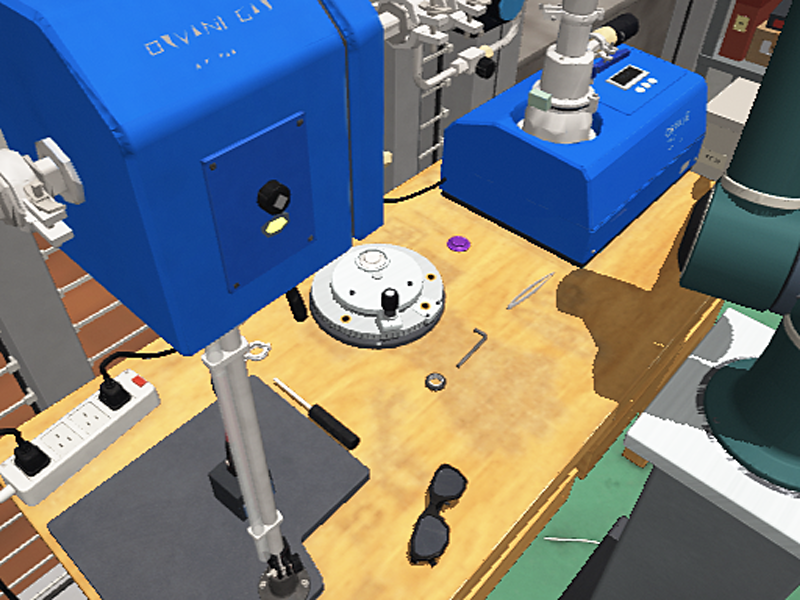

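View pics/top0.png

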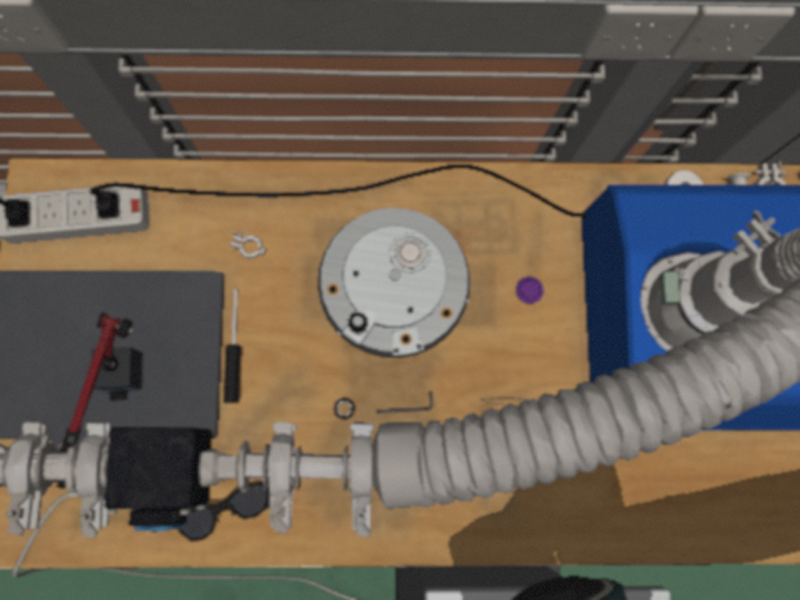

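```bash
cat > h.py <<'E'
from workcell import bot, viewer
import cv2, numpy as np
from scipy.spatial.transform import Rotation as R
def cam(n):
    c=viewer.read_camera(n); c["R"]=R.from_rotvec(c["rotation"]).as_matrix(); return c
def ray(c,u,v):
    d=c["R"]@np.array([(u-c["cx"])/c["fx"],(v-c["cy"])/c["fy"],1]); return d
def onz(c,u,v,z):
    d=ray(c,u,v); e=np.array(c["eye"]); return e+d*(z-e[2])/d[2]
def proj(c,p):
    q=c["R"].T@(np.array(p)-c["eye"]); return c["fx"]*q[0]/q[2]+c["cx"],c["fy"]*q[1]/q[2]+c["cy"]
def crop(c,u0,v0,w,h,k,name):
    cv2.imwrite(name,cv2.resize(c["color"][v0:v0+h,u0:u0+w,::-1],None,fx=k,fy=k,interpolation=cv2.INTER_CUBIC))
E
python3 - <<'E'
from h import *
c=cam("top"); s=cam("scene")
crop(c,195,125,115,110,5,"pics/t1.png"); crop(s,185,145,115,85,6,"pics/s1.png")
for n,u,v,z in [("knob",357,322,.092),("axis?",394,281,.03),("holeW",405,340,.03),("hR",446,313,.03),("hL",333,289,.03),("hose",400,465,.55),("hex",430,400,0),("seal",344,408,0),("drv",233,370,0)]:
    print(n,onz(c,u*.64,v*.64,z))
for n,u,v,z in [("knob",390,294,.092),("holeW",426,305,.03),("hR",430,276,.03),("seal",436,381,0)]:
    print(n,onz(s,u*.64,v*.64,z))
E
```

```text
knob [0.48574716 0.24802342 0.092     ]
axis? [0.55304434 0.19947357 0.03      ]
holeW [0.47219887 0.18503394 0.03      ]
hR [0.50901324 0.12949153 0.03      ]
hL [0.54171045 0.28196723 0.03      ]
hose [0.31493316 0.21105412 0.55      ]
hex [0.39449916 0.15030365 0.        ]
seal [0.38388948 0.26673181 0.        ]
drv [0.43532754 0.41774643 0.        ]
knob [0.48556527 0.24987309 0.092     ]
holeW [0.47367155 0.18321468 0.03      ]
hR [0.51052829 0.13056246 0.03      ]
seal [0.38475095 0.26387904 0.        ]
```

```bash
sleep 0; ls pics
```

```text
s1.png
scene0.png
t1.png
top0.png
```

View pics/t1.png

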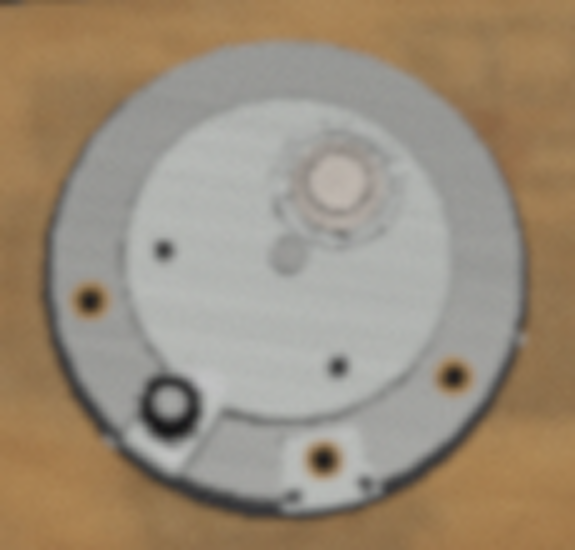

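View pics/s1.png

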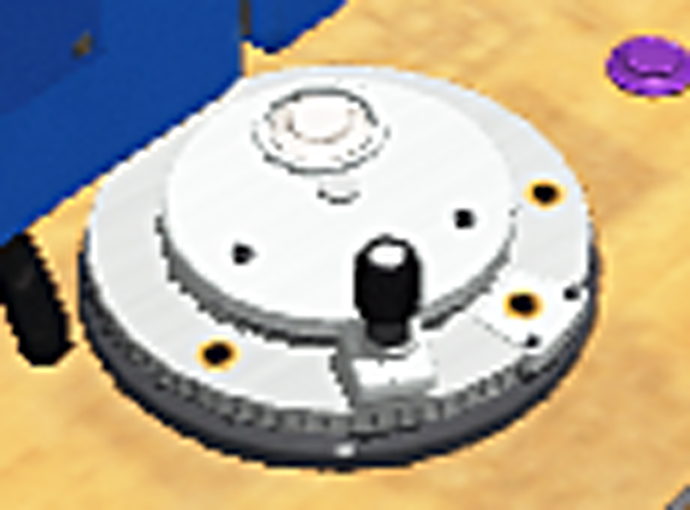

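```bash
python3 - <<'E'
from h import *
from scipy.optimize import least_squares
c=cam("top"); s=cam("scene")
for z in (.2,.4,.6): print(z,onz(s,180*.64,350*.64,z),onz(s,350*.64,240*.64,z), onz(c,0,200,z),onz(c,0,380,z))
print("fwd",s["R"][:,2])
# hole pixels from dark blobs in orange
def hole(c,u,v):
    g=cv2.cvtColor(c["color"],cv2.COLOR_RGB2GRAY).astype(float); u,v=int(round(u)),int(round(v))
    w=g[v-3:v+4,u-3:u+4]; W=np.clip(110-w,0,None); yy,xx=np.mgrid[v-3:v+4,u-3:u+4]
    return (W*xx).sum()/W.sum(),(W*yy).sum()/W.sum()
T=lambda x,y:(195+x/5-.4,125+y/5-.4); S=lambda x,y:(185+x/6-.4,145+y/6-.4)
P={}
for cc,nm,L in((c,"top",dict(W=T(324,459),Rr=T(454,376),L=T(91,299))),(s,"scene",dict(W=S(522,303),Rr=S(545,193),L=S(217,353)))):
    Q={}
    for k,(u,v) in L.items():
        h=hole(cc,u,v); Q[k]=onz(cc,*h,.03 )[:2]
    # axis from L,R holes
    def f(p):
        r=[]
        for k,a in(("L",-np.pi/4),("Rr",np.pi/2)):
            r+=list(p[:2]+.085*np.array([np.cos(p[2]+a),np.sin(p[2]+a)])-Q[k])
        return r
    o=least_squares(f,[.55,.2,2.5]); a=o.x
    d=Q["W"]-a[:2]
    print(nm,Q,"axis",a,"res",o.fun,"wr",np.hypot(*d),"wang",np.arctan2(d[1],d[0])-a[2])
    print(" knob predicted",a[:2]+.085*np.array([np.cos(a[2]),np.sin(a[2])]))
    print(" disc centre pred px of axis", proj(cc,[*a[:2],.048]))
print("knob top ctr",onz(c,*T(170,405),.092),onz(s,*S(387,254),.092))
E
```

```text
0.2 [0.5165123  0.54970322 0.2       ] [0.51387888 0.29483627 0.2       ] [0.47702461 0.63983054 0.2       ] [0.18226098 0.61166565 0.2       ]
0.4 [0.3404779  0.62689006 0.4       ] [0.33876393 0.46100931 0.4       ] [0.43989986 0.54208088 0.4       ] [0.21519652 0.5206103  0.4       ]
0.6 [0.16444349 0.7040769  0.6       ] [0.16364898 0.62718235 0.6       ] [0.40277511 0.44433122 0.6       ] [0.24813206 0.42955496 0.6       ]
fwd [ 0.48868645 -0.5366272  -0.68790756]
top {'W': array([0.47451525, 0.18486459]), 'Rr': array([0.50984878, 0.12983082]), 'L': array([0.54218466, 0.28322197])} axis [0.55784528 0.19981672 2.54112872] res [ 3.06563273e-05  1.45358892e-04 -3.06560744e-05 -1.45358945e-04] wr 0.08466084966738224 wang -5.505178036605395
 knob predicted [0.48771402 0.24784387]
 disc centre pred px of axis (np.float64(252.229311126165), np.float64(175.66433035529423))
scene {'W': array([0.47562607, 0.18479234]), 'Rr': array([0.51030229, 0.13084882]), 'L': array([0.54269571, 0.28449119])} axis [0.55832736 0.20095942 2.54110034] res [ 4.06615385e-06  1.92836893e-05 -4.06613860e-06 -1.92836925e-05] wr 0.08426670318437049 wang -5.489639953194166
 knob predicted [0.48819747 0.24898856]
 disc centre pred px of axis (np.float64(240.84423200123038), np.float64(176.4111628439385))
knob top ctr [0.48670556 0.24779338 0.092     ] [0.48894608 0.24780107 0.092     ]
```

servo_tool(plan=[[[0, -4, 0, 0, 0, 0], [0, -8, 0, 0, 0, 0], [0, -12, 0, 0, 0, 0], [0, -12, 0, 0, 0, 0]]])

```text
time: 0.63
tool_pos: [0.1625, -0.5209, 0.2275]
tcp_rot: [-3.094, -0.471, 0.002]
wrist_force: [0.1, -0.2, -1.3]
width: 1.002
```

```bash
python3 - <<'E'
from h import *
s=bot.read_state(); print(s["time"],s["q"],s["tool_pos"],s["tcp_rot"])
c=cam("top")
for u,v in((400,465),(500,470),(600,430),(700,370),(780,300)): print(u,v,onz(c,u*.64,v*.64,.5),onz(c,u*.64,v*.64,.6))
for u,v in((400,505),(500,500),(600,470)): print(u,v,onz(c,u*.64,v*.64,.5))
print(onz(c,400*.64,565*.64,0))
E
```

```text
0.6333 [-1.31393291e+00  2.98980536e-02  1.87764353e+00 -1.38499224e-04
  1.24592137e+00 -4.49821593e-02] [ 0.16252442 -0.52091659  0.22749226] [-3.09421420e+00 -4.70636884e-01  2.16812079e-03]
400 465 [0.3143332 0.2092721 0.5      ] [0.31553311 0.21283614 0.6       ]
500 470 [0.31070382 0.13977565 0.5       ] [0.31257403 0.15617477 0.6       ]
600 430 [0.3379828 0.0682489 0.5      ] [0.33481494 0.09785807 0.6       ]
700 370 [ 0.38031709 -0.00641191  0.5       ] [0.36933065 0.03698613 0.6       ]
780 300 [ 0.43171456 -0.06988972  0.5       ] [ 0.41123568 -0.01476817  0.6       ]
400 505 [0.2874643  0.20940338 0.5       ]
500 500 [0.29048699 0.14039081 0.5       ]
600 470 [0.31046065 0.06979418 0.5       ]
[0.18101519 0.19207401 0.        ]
```

servo_tool(plan=[[[0, -4, 0, 0, 0, 0], [0, -8, 0, 0, 0, 0], [0, -9, 0, 0, 0, 0], [0, -9, 0, 0, 0, 0]]])

```text
time: 1.02
tool_pos: [0.1365, -0.4376, 0.2298]
tcp_rot: [-3.101, -0.471, 0.001]
wrist_force: [0.6, -0.3, -0.5]
width: 0.996
```

```bash
python3 -c "
from h import *
s=bot.read_state(); print(s['time'],s['q'],s['tool_pos'],s['tcp_rot'])"
```

```text
1.0167 [-1.32272876e+00 -1.51242908e-01  2.04386207e+00 -1.11409799e-04
  1.25415005e+00 -5.36554562e-02] [ 0.13649333 -0.43763043  0.22984485] [-3.10081851e+00 -4.71431118e-01  9.52984925e-04]
```

servo_tool(plan=[[[0, 0, -3, 0, 0, 0], [0, 0, -6, 0, 0, 0], [0, 0, -8, 0, 0, 0], [0, 0, -8, 0, 0, 0]]])

```text
time: 1.35
tool_pos: [0.1379, -0.443, 0.3168]
tcp_rot: [3.099, 0.471, 0.001]
wrist_force: [-0.2, -0.9, 1.1]
width: 1.003
```

```bash
python3 - <<'E'
from h import *
from scipy.optimize import least_squares
s=bot.read_state(); print(s['time'],s['q'],s['tool_pos'],s['tcp_rot'])
E
```

```text
1.35 [-1.32267101e+00 -1.93227196e-01  1.92087677e+00 -3.64774492e-05
  1.40657127e+00 -5.35612256e-02] [ 0.13789987 -0.44297571  0.31675154] [3.09866031e+00 4.70998982e-01 1.06592596e-03]
```

```bash
cat > fk.py <<'E'
import numpy as np
from scipy.optimize import least_squares
D=[([.26471,1.60526,1.27370],[.20047,-.64384,.23005]),([.029898,1.877644,1.245921],[.162524,-.520917,.227492]),
([-.151243,2.043862,1.25415],[.136493,-.43763,.229845]),([-.193227,1.920877,1.406571],[.1379,-.442976,.316752])]
# a0,h,L1,L2,e (elbow offset perpendicular),Lt
def fk(p,q):
    a0,h,L1,L2,Lt=p; a,b,c=q; f=a+b; t=f+c
    E=(a0+L1*np.sin(a),h+L1*np.cos(a)); W=(E[0]+L2*np.sin(f),E[1]+L2*np.cos(f))
    return E,W,(W[0]+Lt*np.sin(t),W[1]+Lt*np.cos(t))
def res(p):
    o=[]
    for q,x in D:
        r=np.sqrt(x[0]**2+x[1]**2-.0249**2); T=fk(p,q)[2]; o+=[T[0]-r,T[1]-x[2]]
    o+=[(p[0])*.003,(p[4]-.25)*.003]
    return o
s=least_squares(res,[0,.3,.4,.4,.25],x_scale=.1)
p=s.x
if __name__=="__main__":
    print(p,s.fun)
    def ik(r,z):
        f=lambda q:[fk(p,[q[0],q[1],np.pi-q[0]-q[1]])[2][0]-r,fk(p,[q[0],q[1],np.pi-q[0]-q[1]])[2][1]-z]
        q=least_squares(f,[-.1,1.9]).x; return q
    for r,z in((.38,.1),(.40,.2),(.42,.3),(.45,.317),(.547,.06),(.547,.2),(.45,.2),(.51,.06)):
        q=ik(r,z); E,W,T=fk(p,[*q,np.pi-q.sum()]); print(r,z,q,"elbow",np.round(E,3),"wrist",np.round(W,3))
E
python3 fk.py
```

```text
[-1.71806147e-04  2.57862345e-01  5.11835890e-01  5.65997282e-01
  3.54999763e-01] [-1.01259080e-05  4.41518394e-06  9.57993359e-06 -1.25567738e-05
  6.82025649e-05 -7.38243695e-06 -6.76547369e-05  1.55237039e-05
 -5.15418441e-07  3.14999290e-04]
0.38 0.1 [-0.18918412  2.33026592] elbow [-0.096  0.761] wrist [0.38  0.455]
0.4 0.2 [-0.25701378  2.18498014] elbow [-0.13   0.753] wrist [0.4   0.555]
0.42 0.3 [-0.27228997  2.01323768] elbow [-0.138  0.751] wrist [0.42  0.655]
0.45 0.317 [-0.21514079  1.9382912 ] elbow [-0.109  0.758] wrist [0.45  0.672]
0.547 0.06 [0.1937856  2.03275857] elbow [0.098 0.76 ] wrist [0.547 0.415]
0.547 0.2 [0.04545864 1.91339785] elbow [0.023 0.769] wrist [0.547 0.555]
0.45 0.2 [-0.14864661  2.09775823] elbow [-0.076  0.764] wrist [0.45  0.555]
0.51 0.06 [0.12877185 2.10973702] elbow [0.066 0.765] wrist [0.51  0.415]
```

```bash
cat > plan.py <<'E'
from fk import *
import sys
a0,h,L1,L2,Lt=p
hose=np.array([(.315,.45,.55),(.315,.211,.55),(.3116,.148,.55),(.336,.083,.55),(.375,.015,.55),(.42,-.04,.55),(.5,-.1,.55)])
hp=np.concatenate([np.linspace(hose[i],hose[i+1],20) for i in range(6)])
def chk(W):
    W=np.array(W); r=np.hypot(W[0],W[1]); d=np.hypot(r,W[2]-h); u=np.array([W[0],W[1],0])/r
    c2=(L1**2+L2**2-d*d)/(2*L1*L2); q2=np.pi-np.arccos(c2)
    g=np.arctan2(r,W[2]-h); b=np.arccos((L1**2+d*d-L2**2)/(2*L1*d)); q1=g-b
    E=u*L1*np.sin(q1)+[0,0,h+L1*np.cos(q1)]
    f=np.linspace(0,1,60)[:,None]; S=E+(W-E)*f
    dd=np.linalg.norm(S[:,None]-hp[None],axis=2); 
    S2=np.array([0,0,h])+(E-[0,0,h])*f
    return np.round(q1,2),np.round(q2,2),"E",np.round(E,3),"hose-forearm",round(dd.min(),3),"hose-wrist",round(dd[-1].min(),3)
if __name__=="__main__":
    for T in (25,30,35,40):
        t=np.radians(T); z=np.array([np.sin(t),0,-np.cos(t)])
        for nm,k in(("start",[.488,.248,.079]),("pre",[.488,.248,.079]-.06*z),("mid",[.473,.217,.089]),("end",[.4745,.1848,.079])):
            W=np.array(k)-(Lt-.019)*z; print(T,nm,np.round(W,3),*chk(W))
    for az in(-75,-40,0,10,28):
      for r,zz in((.30,.475),(.28,.45),(.32,.45)):
        W=[r*np.cos(np.radians(az)),r*np.sin(np.radians(az)),zz]; print(az,r,zz,*chk(W))
E
python3 plan.py
```

```text
25 start [0.346 0.248 0.384] 0.02 2.3 E [0.01  0.007 0.77 ] hose-forearm 0.085 hose-wrist 0.169
25 pre [0.321 0.248 0.438] -0.11 2.3 E [-0.044 -0.034  0.767] hose-forearm 0.079 hose-wrist 0.112
25 mid [0.331 0.217 0.394] -0.05 2.35 E [-0.023 -0.015  0.769] hose-forearm 0.094 hose-wrist 0.157
25 end [0.333 0.185 0.384] -0.07 2.39 E [-0.03  -0.017  0.769] hose-forearm 0.1 hose-wrist 0.168
30 start [0.32  0.248 0.37 ] 0.01 2.35 E [0.003 0.003 0.77 ] hose-forearm 0.106 hose-wrist 0.18
30 pre [0.29  0.248 0.422] -0.13 2.36 E [-0.052 -0.045  0.765] hose-forearm 0.108 hose-wrist 0.13
30 mid [0.305 0.217 0.38 ] -0.07 2.4 E [-0.031 -0.022  0.768] hose-forearm 0.117 hose-wrist 0.17
30 end [0.307 0.185 0.37 ] -0.09 2.44 E [-0.038 -0.023  0.768] hose-forearm 0.123 hose-wrist 0.18
35 start [0.295 0.248 0.354] 0.0 2.39 E [0.001 0.001 0.77 ] hose-forearm 0.128 hose-wrist 0.197
35 pre [0.261 0.248 0.403] -0.15 2.41 E [-0.055 -0.053  0.764] hose-forearm 0.137 hose-wrist 0.156
35 mid [0.28  0.217 0.364] -0.08 2.45 E [-0.033 -0.026  0.768] hose-forearm 0.139 hose-wrist 0.189
35 end [0.282 0.185 0.354] 
[... 1033 characters left out ...]
rearm 0.104 hose-wrist 0.104
0 0.28 0.45 -0.44 2.51 E [-0.217  0.     0.722] hose-forearm 0.134 hose-wrist 0.134
0 0.32 0.45 -0.33 2.44 E [-0.165  0.     0.743] hose-forearm 0.114 hose-wrist 0.114
10 0.3 0.475 -0.42 2.45 E [-0.204 -0.036  0.726] hose-forearm 0.09 hose-wrist 0.09
10 0.28 0.45 -0.44 2.51 E [-0.213 -0.038  0.722] hose-forearm 0.122 hose-wrist 0.122
10 0.32 0.45 -0.33 2.44 E [-0.162 -0.029  0.743] hose-forearm 0.101 hose-wrist 0.105
28 0.3 0.475 -0.42 2.45 E [-0.183 -0.097  0.726] hose-forearm 0.089 hose-wrist 0.089
28 0.28 0.45 -0.44 2.51 E [-0.191 -0.102  0.722] hose-forearm 0.12 hose-wrist 0.12
28 0.32 0.45 -0.33 2.44 E [-0.145 -0.077  0.743] hose-forearm 0.1 hose-wrist 0.104
```

```bash
cat > rows.py <<'E'
from h import *
def rows(targets,nd=1):
    s=bot.read_state(); R0=R.from_rotvec(s["tcp_rot"]); p0=s["tool_pos"]
    out=[]
    for P,Rt in targets:
        d=R0.inv().apply(np.array(P)-p0)*100; w=np.degrees((R0.inv()*Rt).as_rotvec())
        out.append([float(round(x,nd)) for x in [*d,*w]])
    print(out)
def tool(T,phi,yaw=None):
    """tool z = tilt T (deg, outward along azimuth phi) from down; tool y horizontal at phi+90 (yflip=+1)"""
    t,f=np.radians([T,phi]); z=np.array([np.sin(t)*np.cos(f),np.sin(t)*np.sin(f),-np.cos(t)])
    y=np.array([-np.sin(f),np.cos(f),0]); x=np.cross(y,z)
    return R.from_matrix(np.c_[x,y,z])
def toolr(T,phi):
    """radial: tool y outward along phi, tilt T outward"""
    t,f=np.radians([T,phi]); z=np.array([np.sin(t)*np.cos(f),np.sin(t)*np.sin(f),-np.cos(t)])
    x=np.array([-np.sin(f),np.cos(f),0]); y=np.cross(z,x)
    return R.from_matrix(np.c_[x,y,z])
Lt=.355
def tcp(W,Rt): return np.array(W)+Lt*Rt.as_matrix()[:,2]
E
python3 - <<'E'
from rows import *
s=bot.read_state(); az=-72.7
R1=toolr(-10,az); print((R1.as_matrix()).round(2)); print(R.from_rotvec(s["tcp_rot"]).as_matrix().round(2))
W=np.array([.30*np.cos(np.radians(az)),.30*np.sin(np.radians(az)),.45]); P=tcp(W,R1); print(P)
p0=s["tool_pos"]
from scipy.spatial.transform import Slerp
sl=Slerp([0,1],R.concatenate([R.from_rotvec(s["tcp_rot"]),R1]))
rows([(p0+(P-p0)*k/9,sl(k/9)) for k in range(1,10)])
E
```

```text
[[ 0.95  0.29 -0.05]
 [ 0.3  -0.94  0.17]
 [-0.   -0.17 -0.98]]
[[ 0.95  0.3   0.  ]
 [ 0.3  -0.95 -0.01]
 [-0.    0.01 -1.  ]]
[ 0.07088076 -0.22757191  0.10039325]
[[0.0, -2.5, 2.4, 1.2, 0.0, -0.0], [0.0, -5.0, 4.8, 2.3, 0.0, -0.0], [0.0, -7.6, 7.2, 3.5, 0.0, -0.0], [0.0, -10.1, 9.5, 4.6, 0.0, -0.0], [0.0, -12.6, 11.9, 5.8, 0.0, -0.0], [0.0, -15.1, 14.3, 6.9, 0.0, -0.0], [0.0, -17.7, 16.7, 8.1, 0.0, -0.0], [0.0, -20.2, 19.1, 9.3, 0.0, -0.0], [0.0, -22.7, 21.5, 10.4, 0.0, -0.0]]
```

servo_tool(plan=[[[0, -2.5, 2.4, 1.2, 0, 0], [0, -5, 4.8, 2.3, 0, 0], [0, -7.6, 7.2, 3.5, 0, 0], [0, -10.1, 9.5, 4.6, 0, 0], [0, -12.6, 11.9, 5.8, 0, 0], [0, -15.1, 14.3, 7, 0, 0], [0, -17.7, 16.7, 8, 0, 0], [0, -20.2, 19.1, 9.3, 0, 0], [0, -22.7, 21.5, 10.4, 0, 0], [0, -22.7, 21.5, 10.4, 0, 0]]], claw=5)

```text
time: 2.18
tool_pos: [0.0692, -0.2208, 0.0949]
tcp_rot: [-2.923, -0.444, 0.041]
wrist_force: [-0.2, 1.3, -0.9]
width: 0.587
```

```bash
python3 - <<'E'
from rows import *
s=bot.read_state(); print(s["q"],s["wrist_force"])
c=cam("top"); cv2.imwrite("pics/top2.png",c["color"][:,:,::-1]); c=cam("scene"); cv2.imwrite("pics/scene2.png",c["color"][:,:,::-1])
E
```

```text
[-1.3524301  -0.38288451  2.48928586 -0.01588188  1.2215277  -0.07644543] [-0.20441779  1.33447436 -0.92200403]
```

View pics/top2.png

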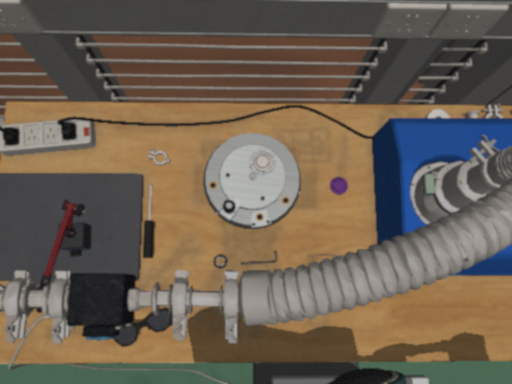

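View pics/scene2.png

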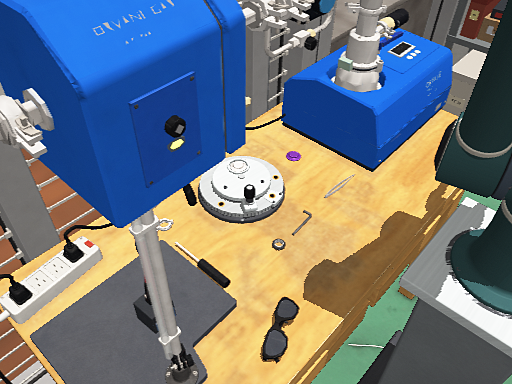

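```bash
python3 - <<'E'
from rows import *
t=[]
for az in np.arange(-72.7+6,32,6):
    a=np.radians(az); Rt=toolr(-10,az); t.append((tcp([.30*np.cos(a),.30*np.sin(a),.45],Rt),Rt))
print(len(t)); rows(t)
E
```

```text
17
[[2.5, -0.2, -0.1, -0.0, -1.0, -5.9], [5.0, -0.5, 0.0, -0.0, -2.1, -11.8], [7.4, -1.2, 0.1, -0.0, -3.1, -17.8], [9.7, -2.1, 0.3, -0.0, -4.2, -23.7], [11.9, -3.2, 0.5, -0.0, -5.2, -29.6], [14.0, -4.5, 0.7, -0.0, -6.2, -35.5], [16.0, -6.1, 1.0, -0.0, -7.3, -41.4], [17.7, -7.8, 1.3, -0.0, -8.3, -47.3], [19.3, -9.7, 1.6, -0.0, -9.4, -53.2], [20.6, -11.8, 2.0, -0.0, -10.4, -59.1], [21.8, -14.0, 2.4, -0.0, -11.5, -65.0], [22.7, -16.3, 2.8, -0.0, -12.5, -70.9], [23.3, -18.6, 3.2, -0.0, -13.6, -76.8], [23.7, -21.1, 3.6, -0.0, -14.6, -82.7], [23.8, -23.5, 4.1, -0.0, -15.6, -88.7], [23.7, -26.0, 4.5, -0.0, -16.7, -94.6], [23.3, -28.4, 4.9, -0.0, -17.7, -100.5]]
```

servo_tool(plan=[[[2.5, -0.2, -0.1, 0, -1, -5.9], [5, -0.5, 0, 0, -2.1, -11.8], [7.4, -1.2, 0.1, 0, -3.1, -17.8], [9.7, -2.1, 0.3, 0, -4.2, -23.7], [11.9, -3.2, 0.5, 0, -5.2, -29.6], [14, -4.5, 0.7, 0, -6.2, -35.5], [16, -6.1, 1, 0, -7.3, -41.4], [17.7, -7.8, 1.3, 0, -8.3, -47.3], [19.3, -9.7, 1.6, 0, -9.4, -53.2], [20.6, -11.8, 2, 0, -10.4, -59.1], [21.8, -14, 2.4, 0, -11.5, -65], [22.7, -16.3, 2.8, 0, -12.5, -70.9], [23.3, -18.6, 3.2, 0, -13.6, -76.8], [23.7, -21.1, 3.6, 0, -14.6, -82.7], [23.8, -23.5, 4.1, 0, -15.6, -88.7], [23.7, -26, 4.5, 0, -16.7, -94.6], [23.3, -28.4, 4.9, 0, -17.7, -100.5], [23.3, -28.4, 4.9, 0, -17.7, -100.5]]])

```text
time: 3.78
tool_pos: [0.2095, 0.1217, 0.1029]
tcp_rot: [-1.524, -2.639, 0.221]
wrist_force: [0.4, 0.7, -0.5]
width: 0.581
```

```bash
python3 - <<'E'
from rows import *
s=bot.read_state(); print(s["q"],s["wrist_force"])
# next: to pre-grasp W with T=30 phi=10, 70mm back
Rt=tool(30,10); z=Rt.as_matrix()[:,2]; k=np.array([.488,.248,.079]); P=k-.07*z+.019*z; print("pre",P)
R0=R.from_rotvec(s["tcp_rot"]); print(np.degrees((R0.inv()*Rt).magnitude()))
from plan import chk
from scipy.spatial.transform import Slerp
sl=Slerp([0,1],R.concatenate([R0,Rt])); W0=s["tool_pos"]-.355*R0.as_matrix()[:,2]; W1=P-.355*z
t=[]
for i in range(1,19):
    f=i/18; Rf=sl(f); W=W0+(W1-W0)*f; t.append((tcp(W,Rf),Rf))
    if i%3==0: print(i,np.round(W,3),np.round(t[-1][0],3),np.round(Rf.as_matrix()[:,2],2),*chk(W))
rows(t)
E
```

```text
[ 0.43984021 -0.38488816  2.47177894 -0.0122243   1.22277213 -0.07827575] [ 0.35168429  0.71210858 -0.52262846]
pre [0.4628874  0.24357197 0.1231673 ]
78.28344069127638
3 [0.266 0.161 0.449] [0.255 0.121 0.097] [-0.03 -0.11 -0.99] -0.35 2.46 E [-0.15  -0.091  0.739] hose-forearm 0.109 hose-wrist 0.111
6 [0.27  0.171 0.445] [0.303 0.129 0.094] [ 0.09 -0.12 -0.99] -0.32 2.45 E [-0.136 -0.086  0.744] hose-forearm 0.109 hose-wrist 0.113
9 [0.275 0.182 0.442] [0.349 0.146 0.096] [ 0.21 -0.1  -0.97] -0.29 2.43 E [-0.122 -0.081  0.748] hose-forearm 0.109 hose-wrist 0.115
12 [0.279 0.192 0.438] [0.393 0.171 0.102] [ 0.32 -0.06 -0.95] -0.26 2.42 E [-0.109 -0.075  0.752] hose-forearm 0.108 hose-wrist 0.117
15 [0.284 0.202 0.434] [0.431 0.204 0.111] [ 0.42  0.   -0.91] -0.23 2.41 E [-0.095 -0.068  0.756] hose-forearm 0.107 hose-wrist 0.12
18 [0.288 0.213 0.431] [0.463 0.244 0.123] [ 0.49  0.09 -0.87] -0.2 2.39 E [-0.083 -0.061  0.759] hose-forearm 0.106 hose-wrist 0.122
[[-0.8, 1.3, 0.0, -1.5, -1.8, -3.7], [-1.6, 2.6, 0.0, -2.9, -3.6, -7.4], [-2.3, 4.0, -0.0, -4.4, -5.3, -11.0], [-3.0, 5.4, -0.2, -5.9, -7.1, -14.7], [-3.5, 6.9, -0.4, -7.4, -8.9, -18.4], [-4.0, 8.4, -0.6, -8.8, -10.7, -22.1], [-4.4, 10.0, -0.9, -10.3, -12.5, -25.8], [-4.7, 11.6, -1.2, -11.8, -14.3, -29.5], [-4.9, 13.2, -1.6, -13.3, -16.0, -33.1], [-5.0, 14.8, -2.0, -14.7, -17.8, -36.8], [-5.0, 16.5, -2.5, -16.2, -19.6, -40.5], [-4.9, 18.1, -3.0, -17.7, -21.4, -44.2], [-4.7, 19.7, -3.6, -19.2, -23.2, -47.9], [-4.3, 21.3, -4.1, -20.6, -25.0, -51.6], [-3.9, 22.8, -4.7, -22.1, -26.7, -55.2], [-3.4, 24.4, -5.4, -23.6, -28.5, -58.9], [-2.8, 25.9, -6.0, -25.0, -30.3, -62.6], [-2.1, 27.3, -6.7, -26.5, -32.1, -66.3]]
```

servo_tool(plan=[[[-0.8, 1.3, 0, -1.5, -1.8, -3.7], [-1.6, 2.6, 0, -2.9, -3.6, -7.4], [-2.3, 4, 0, -4.4, -5.3, -11], [-3, 5.4, -0.2, -5.9, -7.1, -14.7], [-3.5, 6.9, -0.4, -7.4, -8.9, -18.4], [-4, 8.4, -0.6, -8.8, -10.7, -22.1], [-4.4, 10, -0.9, -10.3, -12.5, -25.8], [-4.7, 11.6, -1.2, -11.8, -14.3, -29.5], [-4.9, 13.2, -1.6, -13.3, -16, -33.1], [-5, 14.8, -2, -14.7, -17.8, -36.8], [-5, 16.5, -2.5, -16.2, -19.6, -40.5], [-4.9, 18.1, -3, -17.7, -21.4, -44.2], [-4.7, 19.7, -3.6, -19.2, -23.2, -47.9], [-4.3, 21.3, -4.1, -20.6, -25, -51.6], [-3.9, 22.8, -4.7, -22.1, -26.7, -55.2], [-3.4, 24.4, -5.4, -23.6, -28.5, -58.9], [-2.8, 25.9, -6, -25, -30.3, -62.6], [-2.1, 27.3, -6.7, -26.5, -32.1, -66.3], [-2.1, 27.3, -6.7, -26.5, -32.1, -66.3], [-2.1, 27.3, -6.7, -26.5, -32.1, -66.3]]])

```text
time: 5.45
tool_pos: [0.465, 0.2439, 0.1248]
tcp_rot: [-0.224, 2.608, 0.062]
wrist_force: [0.1, -0.4, -0.3]
width: 0.589
```

```bash
cat > look.py <<'E'
from rows import *
import sys
n=sys.argv[1]
s=bot.read_state(); print("t",s["time"],"q",s["q"].round(3),"F",s["wrist_force"].round(1),"tcp",s["tool_pos"].round(4)); print(R.from_rotvec(s["tcp_rot"]).as_matrix().round(3))
c=cam("top"); d=cam("scene")
a=cv2.resize(c["color"][110:240,185:320,::-1],None,fx=3.6,fy=3.6,interpolation=cv2.INTER_CUBIC)
b=cv2.resize(d["color"][110:240,180:320,::-1],None,fx=3.6,fy=3.6,interpolation=cv2.INTER_CUBIC)[:, :500]
im=np.hstack([a,b]); f=800/im.shape[1]; cv2.imwrite(f"pics/{n}.png",cv2.resize(im,None,fx=f,fy=f))
E
python3 look.py pre
```

```text
t 5.45 q [ 0.561 -0.195  2.382 -0.409  0.497 -0.865] F [ 0.1 -0.4 -0.3] tcp [0.465  0.2439 0.1248]
[[-0.853 -0.171  0.494]
 [-0.147  0.985  0.086]
 [-0.501  0.001 -0.865]]
```

View pics/pre.png

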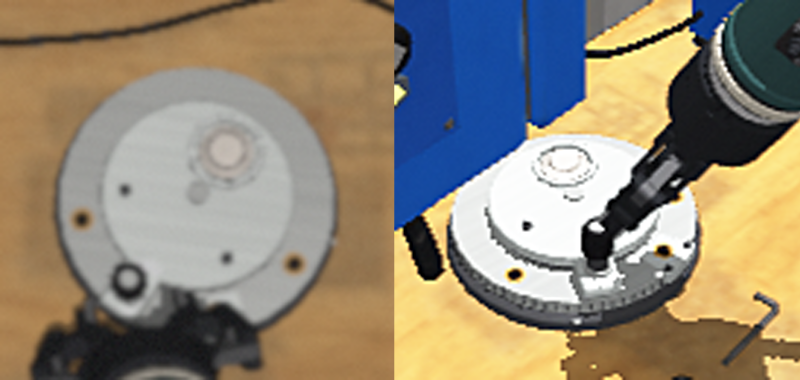

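servo_tool(plan=[[[0.1, 0, 1.5, 0, 0, 0], [0.2, 0, 3, 0, 0, 0], [0.3, 0, 4.5, 0, 0, 0], [0.3, 0, 5.8, 0, 0, 0], [0.3, 0, 6.6, 0, 0, 0], [0.3, 0, 7.2, 0, 0, 0], [0.3, 0, 7.2, 0, 0, 0], [0.3, 0, 7.2, 0, 0, 0]]])

```text
time: 6.22
tool_pos: [0.4966, 0.2487, 0.0598]
tcp_rot: [-0.224, 2.61, 0.06]
wrist_force: [-0.2, 1.1, -0.2]
width: 0.585
```

```bash
python3 look.py down
```

```text
t 6.2167 q [ 0.529 -0.013  2.372 -0.56   0.335 -0.723] F [-0.2  1.1 -0.2] tcp [0.4966 0.2487 0.0598]
[[-0.854 -0.17   0.492]
 [-0.148  0.985  0.085]
 [-0.499 -0.    -0.866]]
```

View pics/down.png

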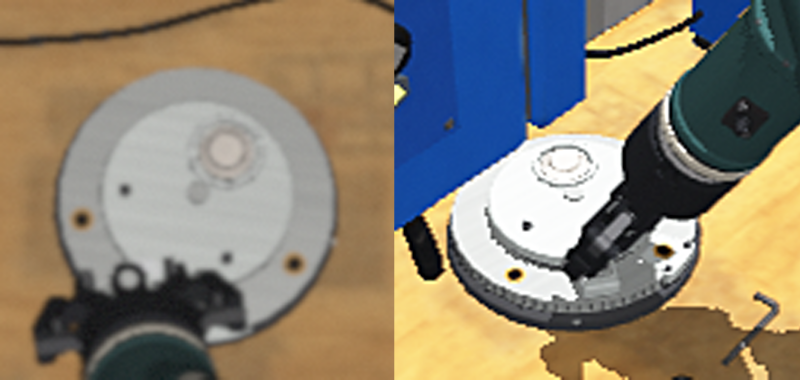

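servo_tool(plan=[[[0, 0.07, 0, 0, 0, 0], [0, 0.07, 0, 0, 0, 0], [0, 0.07, 0, 0, 0, 0], [0, 0.07, 0, 0, 0, 0], [0, 0.07, 0, 0, 0, 0], [0, 0.07, 0, 0, 0, 0]]], claw=2, grip_force=20)

```text
time: 6.82
tool_pos: [0.4972, 0.2504, 0.0615]
tcp_rot: [-0.224, 2.607, 0.062]
wrist_force: [-4.0, 0.2, 5.9]
width: 0.27
```

```bash
python3 look.py grip
```

```text
t 6.8167 q [ 0.531 -0.014  2.371 -0.562  0.335 -0.72 ] F [-4.   0.2  5.9] tcp [0.4972 0.2504 0.0615]
[[-0.852 -0.171  0.494]
 [-0.147  0.985  0.087]
 [-0.502  0.001 -0.865]]
```

View pics/grip.png

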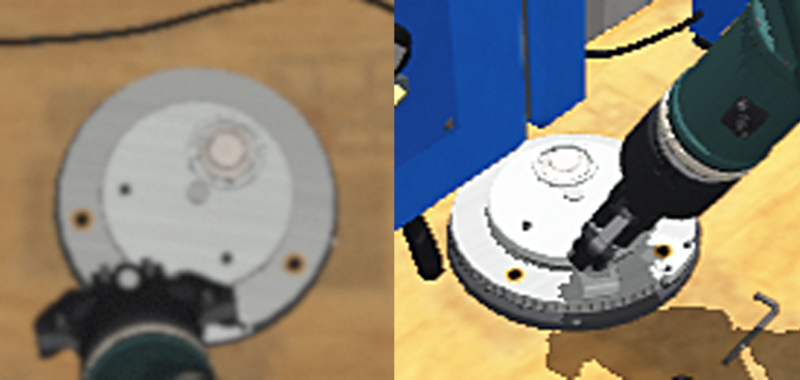

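servo_tool(plan=[[[-0.1, 0, -0.17, 0, 0, 0], [-0.2, 0, -0.35, 0, 0, 0], [-0.3, 0, -0.52, 0, 0, 0], [-0.4, 0, -0.69, 0, 0, 0], [-0.5, 0, -0.87, 0, 0, 0], [-0.55, 0, -0.95, 0, 0, 0], [-0.55, 0, -0.95, 0, 0, 0], [-0.55, 0, -0.95, 0, 0, 0]]])

```text
time: 7.58
tool_pos: [0.4966, 0.2498, 0.0718]
tcp_rot: [-0.224, 2.609, 0.061]
wrist_force: [1.9, -1.5, -6.8]
width: 0.27
```

```bash
python3 look.py lift
```

```text
t 7.5833 q [ 0.531 -0.035  2.365 -0.522  0.36  -0.762] F [ 1.9 -1.5 -6.8] tcp [0.4966 0.2498 0.0718]
[[-0.853 -0.171  0.493]
 [-0.147  0.985  0.086]
 [-0.501  0.001 -0.866]]
```

View pics/lift.png

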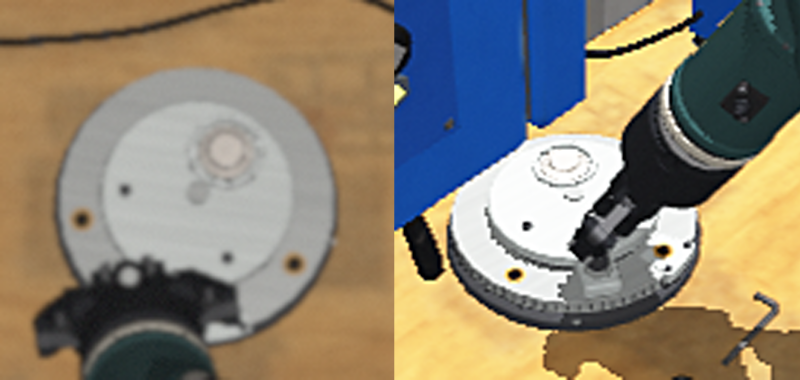

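```bash
python3 - <<'E'
from rows import *
s=bot.read_state(); R0=R.from_rotvec(s["tcp_rot"]); p0=s["tool_pos"]; ax=np.array([.558,.2004,0]); k0=2.545
t=[]
for th in [0,0]+list(np.arange(.05,.601,.05)):
    d=.085*np.array([np.cos(k0+th)-np.cos(k0),np.sin(k0+th)-np.sin(k0),0])+[0,0,.0015]; t.append((p0+d,R0))
print(len(t)); rows(t,2)
E
```

```text
14
[[-0.08, 0.0, -0.13, 0.0, 0.0, 0.0], [-0.08, 0.0, -0.13, 0.0, 0.0, 0.0], [0.17, -0.31, -0.27, 0.0, 0.0, 0.0], [0.41, -0.64, -0.41, 0.0, 0.0, 0.0], [0.63, -0.98, -0.54, 0.0, 0.0, 0.0], [0.83, -1.33, -0.66, 0.0, 0.0, 0.0], [1.02, -1.7, -0.77, 0.0, 0.0, 0.0], [1.2, -2.07, -0.87, 0.0, 0.0, 0.0], [1.36, -2.45, -0.96, 0.0, 0.0, 0.0], [1.5, -2.85, -1.04, 0.0, 0.0, 0.0], [1.62, -3.25, -1.11, 0.0, 0.0, 0.0], [1.73, -3.65, -1.18, 0.0, 0.0, 0.0], [1.81, -4.07, -1.23, 0.0, 0.0, 0.0], [1.89, -4.48, -1.27, 0.0, 0.0, 0.0]]
```

First a short part, then a force check.

servo_tool(plan=[[[-0.08, 0, -0.13, 0, 0, 0], [-0.08, 0, -0.13, 0, 0, 0], [0.05, -0.16, -0.2, 0, 0, 0], [0.17, -0.31, -0.27, 0, 0, 0], [0.29, -0.47, -0.34, 0, 0, 0], [0.41, -0.64, -0.41, 0, 0, 0], [0.41, -0.64, -0.41, 0, 0, 0]]])

```text
time: 8.27
tool_pos: [0.4916, 0.2426, 0.0731]
tcp_rot: [-0.225, 2.609, 0.062]
wrist_force: [-1.0, 4.5, -6.2]
width: 0.272
```

```bash
python3 - <<'E'
from rows import *
s=bot.read_state(); R0=R.from_rotvec(s["tcp_rot"]); p0=s["tool_pos"]; z=R0.as_matrix()[:,2]; ax=np.array([.558,.2004,0])
k=p0-.019*z-ax; k0=np.arctan2(k[1],k[0]); print(k0-2.545,np.hypot(k[0],k[1]),k[2],s["wrist_force"])
t=[]; ths=np.arange(k0+.05,2.545+.62,.05)
for th in ths:
    d=.085*np.array([np.cos(th)-np.cos(k0),np.sin(th)-np.sin(k0),0]); t.append((p0+d,R0))
print(ths[-1]-2.545); rows(t,2)
E
```

```text
0.10505771712364043 0.08589454298605244 0.08952737110920525 [-1.00431087  4.52458917 -6.20304067]
0.6050577171236386
[[0.22, -0.34, -0.13, 0.0, 0.0, 0.0], [0.42, -0.69, -0.25, 0.0, 0.0, 0.0], [0.61, -1.06, -0.36, 0.0, 0.0, 0.0], [0.78, -1.43, -0.46, 0.0, 0.0, 0.0], [0.94, -1.82, -0.55, 0.0, 0.0, 0.0], [1.08, -2.21, -0.63, 0.0, 0.0, 0.0], [1.2, -2.61, -0.7, 0.0, 0.0, 0.0], [1.31, -3.02, -0.76, 0.0, 0.0, 0.0], [1.39, -3.43, -0.81, 0.0, 0.0, 0.0], [1.46, -3.85, -0.85, 0.0, 0.0, 0.0]]
```

```bash
python3 look.py arc1
```

```text
t 8.2667 q [ 0.521 -0.055  2.38  -0.505  0.36  -0.788] F [-1.   4.5 -6.2] tcp [0.4916 0.2426 0.0731]
[[-0.853 -0.171  0.493]
 [-0.148  0.985  0.087]
 [-0.501  0.001 -0.866]]
```

View pics/arc1.png

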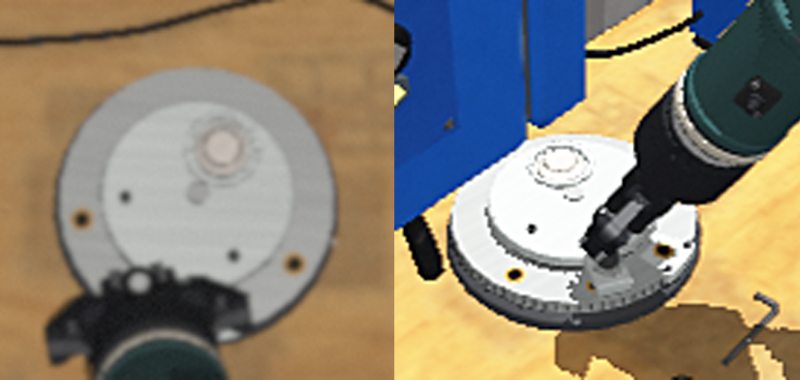

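servo_tool(plan=[[[0.22, -0.34, -0.13, 0, 0, 0], [0.42, -0.69, -0.25, 0, 0, 0], [0.61, -1.06, -0.36, 0, 0, 0], [0.78, -1.43, -0.46, 0, 0, 0], [0.94, -1.82, -0.55, 0, 0, 0], [1.08, -2.21, -0.63, 0, 0, 0], [1.2, -2.61, -0.7, 0, 0, 0], [1.31, -3.02, -0.76, 0, 0, 0], [1.39, -3.43, -0.81, 0, 0, 0], [1.46, -3.85, -0.85, 0, 0, 0], [1.46, -3.85, -0.85, 0, 0, 0], [1.46, -3.85, -0.85, 0, 0, 0]]])

```text
time: 9.37
tool_pos: [0.4791, 0.2002, 0.0709]
tcp_rot: [-0.224, 2.615, 0.058]
wrist_force: [-6.8, 1.4, -6.2]
width: 0.272
```

```bash
python3 look.py arc2; python3 - <<'E'
from rows import *
s=bot.read_state(); R0=R.from_rotvec(s["tcp_rot"]); p0=s["tool_pos"]; z=R0.as_matrix()[:,2]; ax=np.array([.558,.2004,0])
k=p0-.019*z-ax; k0=np.arctan2(k[1],k[0])%(2*np.pi); print(k0-2.545,np.hypot(k[0],k[1]),k[2])
E
```

```text
t 9.3667 q [ 0.435 -0.118  2.44  -0.4    0.342 -0.961] F [-6.8  1.4 -6.2] tcp [0.4791 0.2002 0.0709]
[[-0.856 -0.17   0.489]
 [-0.148  0.986  0.083]
 [-0.496 -0.001 -0.869]]
0.6154950842023945 0.08820231455283803 0.08735405713092542
```

View pics/arc2.png

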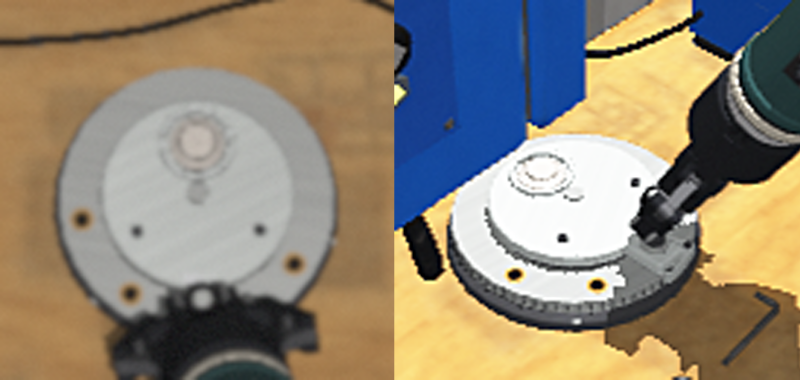

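servo_tool(plan=[[[0, 0, 0, 0, 0, 0], [0, 0, 0, 0, 0, 0], [0, 0, 0, 0, 0, 0], [0.1, 0, 0.15, 0, 0, 0], [0.2, 0, 0.35, 0, 0, 0], [0.2, 0, 0.35, 0, 0, 0]]], claw=3.2)

```text
time: 9.97
tool_pos: [0.4794, 0.2003, 0.0669]
tcp_rot: [-0.224, 2.614, 0.058]
wrist_force: [0.1, 0.4, 0.1]
width: 0.375
```

```bash
cat > ang.py <<'E'
from rows import *
def ang(save=None):
    s=bot.read_state(); R0=R.from_rotvec(s["tcp_rot"]); p0=s["tool_pos"]; z=R0.as_matrix()[:,2]; ax=np.array([.558,.2004,0])
    k=p0-.019*z-ax; k0=np.arctan2(k[1],k[0])%(2*np.pi); print("tool ang",(k0-2.545).round(3),"r",np.hypot(k[0],k[1]).round(4),"z",k[2].round(4),"F",s["wrist_force"].round(1),"w",round(s["width"]*85,1),"t",s["time"])
    # table angle from two black dots in table disc (top view)
    c=cam("top"); g=cv2.cvtColor(c["color"],cv2.COLOR_RGB2GRAY)
    out=[]
    u0,v0=proj(c,[.558,.2004,.048])
    bl=(255-g).astype(np.uint8)
    m=((g<120)).astype(np.uint8)
    n,l,st,ce=cv2.connectedComponentsWithStats(m)
    for i in range(1,n):
        x=onz(c,ce[i][0],ce[i][1],.048)[:2]-ax[:2]
        if st[i,4]<40 and np.hypot(*x)<.066: out.append((np.round(np.hypot(*x),4),round(float(np.arctan2(x[1],x[0])%(2*np.pi)),4),int(st[i,4])))
    print("dots",out)
    hsv=cv2.cvtColor(c["color"],cv2.COLOR_RGB2HSV)
    return c
if __name__=="__main__": ang()
E
python3 ang.py; python3 look.py rel
```

```text
tool ang 0.616 r 0.0879 z 0.0834 F [0.1 0.4 0.1] w 31.8 t 9.9667
dots [(np.float64(0.0519), 4.18, 8), (np.float64(0.0513), 2.1646, 6)]
t 10.0167 q [ 0.435 -0.109  2.442 -0.413  0.332 -0.947] F [ 0.4  0.7 -0.1] tcp [0.4793 0.2003 0.0668]
[[-0.856 -0.17   0.489]
 [-0.148  0.986  0.083]
 [-0.496 -0.001 -0.869]]
```

View pics/rel.png

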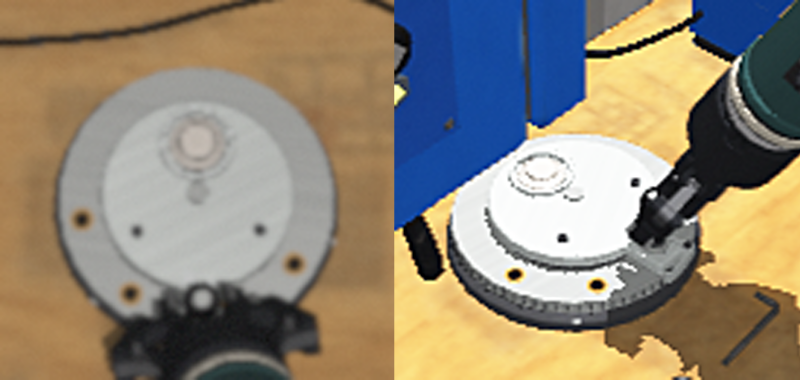

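```bash
python3 - <<'E'
from rows import *
c=cam("top"); ax=np.array([.558,.2004])
for x,y in((164,250),(338,366)):
    q=onz(c,195+x/5-.4,125+y/5-.4,.048)[:2]-ax; print(np.hypot(*q),np.arctan2(q[1],q[0])%6.2832)
s=bot.read_state(); R0=R.from_rotvec(s["tcp_rot"]); p0=s["tool_pos"]
t=[]
k0=2.545+.616
for mm in range(1,20):
    th=k0+mm/85; d=.085*np.array([np.cos(th)-np.cos(k0),np.sin(th)-np.sin(k0),0]); t.append((p0+d,R0))
rows(t,2)
E
```

```text
0.05121339901313237 1.532593595763286
0.0516143713591413 3.561817910745836
[[0.01, -0.1, -0.01, 0.0, 0.0, 0.0], [0.02, -0.2, -0.01, 0.0, 0.0, 0.0], [0.03, -0.3, -0.02, 0.0, 0.0, 0.0], [0.04, -0.4, -0.02, 0.0, 0.0, 0.0], [0.05, -0.5, -0.03, 0.0, 0.0, 0.0], [0.06, -0.6, -0.03, 0.0, 0.0, 0.0], [0.07, -0.7, -0.04, 0.0, 0.0, 0.0], [0.07, -0.8, -0.04, 0.0, 0.0, 0.0], [0.08, -0.9, -0.04, 0.0, 0.0, 0.0], [0.08, -1.0, -0.04, 0.0, 0.0, 0.0], [0.08, -1.1, -0.05, 0.0, 0.0, 0.0], [0.08, -1.2, -0.05, 0.0, 0.0, 0.0], [0.08, -1.3, -0.05, 0.0, 0.0, 0.0], [0.08, -1.4, -0.05, 0.0, 0.0, 0.0], [0.08, -1.5, -0.05, 0.0, 0.0, 0.0], [0.08, -1.6, -0.04, 0.0, 0.0, 0.0], [0.08, -1.69, -0.04, 0.0, 0.0, 0.0], [0.07, -1.79, -0.04, 0.0, 0.0, 0.0], [0.07, -1.89, -0.04, 0.0, 0.0, 0.0]]
```

servo_tool(plan=[[[0, -0.1, 0, 0, 0, 0], [0, -0.2, 0, 0, 0, 0], [0, -0.3, 0, 0, 0, 0], [0.05, -0.4, 0, 0, 0, 0], [0.05, -0.5, 0, 0, 0, 0], [0.05, -0.6, 0, 0, 0, 0], [0.05, -0.7, 0, 0, 0, 0], [0.05, -0.8, 0, 0, 0, 0], [0.05, -0.9, 0, 0, 0, 0], [0.1, -1, 0, 0, 0, 0], [0.1, -1.1, 0, 0, 0, 0], [0.1, -1.2, 0, 0, 0, 0], [0.1, -1.2, 0, 0, 0, 0]]])

```text
time: 11.25
tool_pos: [0.48, 0.1882, 0.0662]
tcp_rot: [-0.224, 2.615, 0.058]
wrist_force: [0.3, -0.6, 0.3]
width: 0.371
```

```bash
python3 ang.py
```

```text
tool ang 0.753 r 0.0883 z 0.0827 F [ 0.3 -0.6  0.3] w 31.6 t 11.25
dots [(np.float64(0.0526), 4.2736, 8), (np.float64(0.0509), 2.258, 7)]
```

servo_tool(plan=[[[0, -0.1, 0, 0, 0, 0], [0, -0.2, 0, 0, 0, 0], [0, -0.3, 0, 0, 0, 0], [0, -0.4, 0, 0, 0, 0], [0, -0.4, 0, 0, 0, 0]]])

```text
time: 11.72
tool_pos: [0.4809, 0.1839, 0.0662]
tcp_rot: [-0.223, 2.615, 0.057]
wrist_force: [-0.2, 0.1, 0.7]
width: 0.379
```

```bash
python3 ang.py
```

```text
tool ang 0.803 r 0.0883 z 0.0827 F [-0.2  0.1  0.7] w 32.2 t 11.7167
dots [(np.float64(0.0522), 4.3149, 8), (np.float64(0.0512), 2.3176, 8)]
```

servo_tool(plan=[[[0, -0.05, 0, 0, 0, 0], [0, -0.1, 0, 0, 0, 0], [0, -0.15, 0, 0, 0, 0], [0, -0.2, 0, 0, 0, 0], [0, -0.2, 0, 0, 0, 0]]])

```text
time: 12.18
tool_pos: [0.4812, 0.182, 0.0662]
tcp_rot: [-0.223, 2.615, 0.057]
wrist_force: [-0.3, 0.9, 0.1]
width: 0.375
```

```bash
python3 ang.py; python3 look.py p1
```

```text
tool ang 0.825 r 0.0884 z 0.0827 F [-0.3  0.9  0.1] w 31.9 t 12.1833
dots [(np.float64(0.0527), 4.3329, 10), (np.float64(0.0515), 2.3251, 8)]
t 12.2333 q [ 0.385 -0.123  2.455 -0.348  0.319 -1.052] F [ 0.2  0.3 -0.4] tcp [0.4812 0.182  0.0662]
[[-0.856 -0.169  0.488]
 [-0.148  0.986  0.083]
 [-0.495 -0.001 -0.869]]
```

View pics/p1.png

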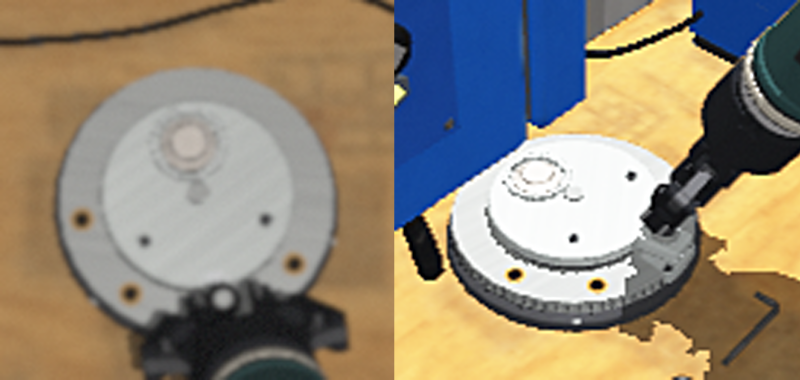

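servo_tool(plan=[[[0, -0.05, 0, 0, 0, 0], [0, -0.1, 0, 0, 0, 0], [0, -0.15, 0, 0, 0, 0], [0, -0.15, 0, 0, 0, 0]]])

```text
time: 12.67
tool_pos: [0.4814, 0.181, 0.0663]
tcp_rot: [-0.224, 2.615, 0.059]
wrist_force: [-2.2, 4.7, 0.3]
width: 0.376
```

```bash
python3 ang.py
```

```text
tool ang 0.836 r 0.0884 z 0.0828 F [-2.2  4.7  0.3] w 31.9 t 12.6667
dots [(np.float64(0.0533), 4.3594, 7), (np.float64(0.0516), 2.3334, 7)]
```

servo_tool(plan=[[[0, 0.1, 0, 0, 0, 0], [0, 0.2, 0, 0, 0, 0], [0, 0.4, 0, 0, 0, 0], [0, 0.45, 0, 0, 0, 0], [0, 0.45, 0, 0, 0, 0]]])

```text
time: 13.13
tool_pos: [0.4807, 0.1855, 0.0663]
tcp_rot: [-0.224, 2.615, 0.058]
wrist_force: [0.9, 0.3, -0.0]
width: 0.376
```

```bash
python3 ang.py; python3 look.py p2
```

```text
tool ang 0.785 r 0.0881 z 0.0828 F [ 0.9  0.3 -0. ] w 32.0 t 13.1333
dots [(np.float64(0.0527), 4.3387, 9), (np.float64(0.0511), 2.3345, 6)]
t 13.1833 q [ 0.395 -0.121  2.453 -0.359  0.321 -1.034] F [ 0.8 -0.3 -0.4] tcp [0.4807 0.1854 0.0662]
[[-0.856 -0.17   0.488]
 [-0.148  0.985  0.084]
 [-0.496 -0.001 -0.869]]
```

View pics/p2.png

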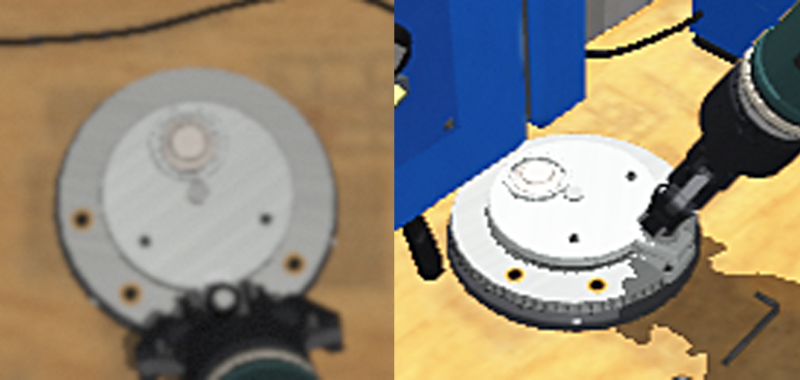

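servo_tool(plan=[[[0, 0, -0.5, 0, 0, 0], [0, 0, -1.5, 0, 0, 0], [0, 0, -3, 0, 0, 0], [0, 0, -4.5, 0, 0, 0], [0, 0, -6, 0, 0, 0], [0, 0, -7.5, 0, 0, 0], [-1, 0, -8, 0, 0, 0], [-1, 0, -8, 0, 0, 0]]])

```text
time: 13.95
tool_pos: [0.4527, 0.1813, 0.1445]
tcp_rot: [-0.223, 2.608, 0.062]
wrist_force: [1.6, 0.5, 0.6]
width: 0.377
```

```bash
python3 ang.py; python3 look.py p3; python3 - <<'E'
from rows import *
c=cam("scene"); crop(c,185,145,115,85,6,"pics/s3.png"); c=cam("top"); crop(c,195,125,115,110,5,"pics/t3.png")
E
```

```text
tool ang 0.775 r 0.1166 z 0.1609 F [1.6 0.5 0.6] w 32.0 t 13.95
dots [(np.float64(0.0531), 4.332, 9), (np.float64(0.0516), 2.3334, 7)]
t 14.0 q [ 0.416 -0.333  2.442 -0.239  0.535 -1.15 ] F [-0.2  0.1 -0.3] tcp [0.452  0.1809 0.143 ]
[[-0.854 -0.17   0.492]
 [-0.147  0.986  0.085]
 [-0.499  0.001 -0.866]]
```

View pics/s3.png

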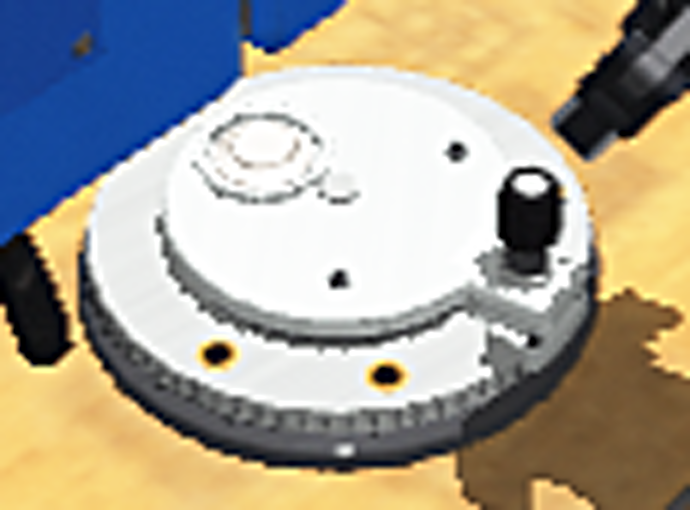

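View pics/t3.png

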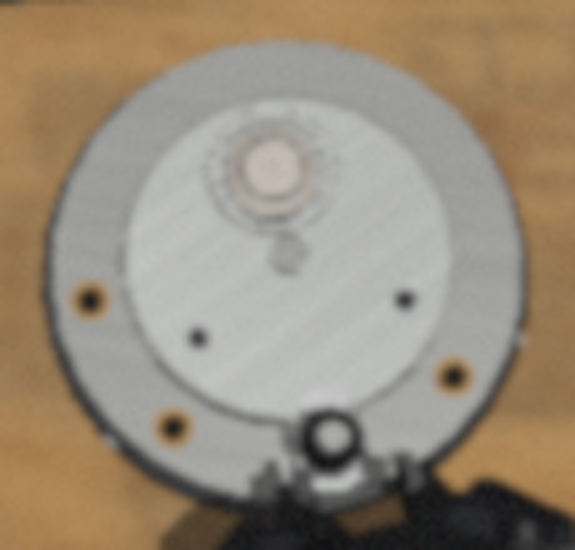

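```bash
python3 - <<'E'
from rows import *
c=cam("top"); s=cam("scene")
def cap(cc,u,v,z0):
    # bright cap centroid within dark knob
    g=cv2.cvtColor(cc["color"],cv2.COLOR_RGB2GRAY).astype(float); u,v=int(u),int(v)
    w=g[v-3:v+4,u-3:u+4]; W=np.clip(w-120,0,None); yy,xx=np.mgrid[v-3:v+4,u-3:u+4]; return (W*xx).sum()/W.sum(),(W*yy).sum()/W.sum()
def tri(a,b):
    d1=ray(c,*a);d2=ray(s,*b); A=np.c_[d1,-d2]; k=np.linalg.lstsq(A,np.array(s["eye"])-c["eye"],rcond=None)[0]
    p1=np.array(c["eye"])+k[0]*d1;p2=np.array(s["eye"])+k[1]*d2; return (p1+p2)/2,np.linalg.norm(p1-p2)
T=lambda x,y:(195+x/5-.4,125+y/5-.4); S=lambda x,y:(185+x/6-.4,145+y/6-.4)
print("start",tri(T(170,405),S(387,254)))
print("now",tri(T(332,436),S(530,184)))
th=2.545+.788
for z in(.092,.100): print(z,[((np.array(proj(s,[.558+.085*np.cos(th),.2004+.085*np.sin(th),z]))-[185,145]+.4)*6).round(1), ((np.array(proj(c,[.558+.085*np.cos(th),.2004+.085*np.sin(th),z]))-[195,125]+.4)*5).round(1)])
th=2.545
for z in(.092,.100): print("st",z,((np.array(proj(s,[.558+.085*np.cos(th),.2004+.085*np.sin(th),z]))-[185,145]+.4)*6).round(1))
E
```

```text
start (array([0.4872907 , 0.24827897, 0.09313769]), np.float64(0.0018462522630404844))
now (array([0.4747162 , 0.18435712, 0.09264464]), np.float64(0.0008933788496965683))
0.092 [array([531.7, 185.6]), array([331.6, 435.7])]
0.1 [array([532.6, 169.6]), array([332.6, 432.4])]
st 0.092 [388.9 256.2]
st 0.1 [389.1 240.1]
```

servo_tool(plan=[[[0, 0, 0, 0, 0, 0], [0, 0, 0, 0, 0, 0], [0, 0, 0, 0, 0, 0], [0, 0, 0, 0, 0, 0]]])

```text
time: 14.63
tool_pos: [0.4495, 0.1798, 0.1391]
tcp_rot: [-0.224, 2.617, 0.057]
wrist_force: [0.0, -0.4, 0.1]
width: 0.376
```

```bash
python3 - <<'E'
from workcell import finish_job
print(finish_job())
E
```

```text
the job is handed in; nothing more can be done
None
```

The table is indexed to the next hole counter-clockwise and the pin is home in it. The job is handed in; no verdict came back.

I gripped the knob, lifted it about 12 mm and swung the table to about 0.62 rad. I then opened the fingers loosely round the knob so it could drop, and pushed at about 12 mm/s or less. At about 0.79 rad the table stopped moving and the push force rose to about 5 N, so I backed the fingers off and withdrew.

**Last checks:**
- **Pin:** the knob's top triangulates to 92.6 mm above the bench. It measured 93.1 mm at the start, and a pin still riding on the ring would put it near 100 mm.
- **Table angle:** about 0.79 rad, unchanged after I let go. The two marks on the table disagree by up to 0.03 rad.
- **Flange:** it looks flat and centred in its nest. I judged this by eye and did not measure it.
- **Robot:** clear of everything, with wrist force about 0 N. The whole job took about 15 s.
- **Bystanders:** I took no final measurement of their positions. The gripper was not brought near any of them, and the wrist readings, taken only at the end of each move, stayed below about 10 N.

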